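# Load the press's two feed tubes with bushings

## Robot

A 6-joint arm with a two-finger parallel gripper is mounted at the origin on the work surface. World frame = base frame: x ahead of the robot, y to its left, z up, the work surface at z = 0. Lengths are in m, angles in degrees, forces in N, time in s.
With the tool pointing down it reaches from about 0.4 to 0.825 m from the base axis. Payload 7 kg.
Tool frame: the origin (TCP) lies on the front face of the gripper's body, between the roots of the fingers; the fingertips stand 66 mm ahead of it and the grasp point (between the pads) lies 47 mm ahead of it; z points along the fingers, y is the line along which they close (so a half turn about z gives the same grasp; the last joint's range is limited). The gripper opens to 88 mm and grips with 3 to 60 N. Pads are 19 mm wide; open, the fingers measure 130 mm over their backs; the gripper's body (78 mm by 193 mm) begins 47 mm behind the grasp point.
Start: joints at [83.142, 20.546, 0.682, 0, -70.136, -16.507], TCP at [0.268, 0.62, 0.292] pointing down, gripper open.
Joint ranges: [-176.03, 176.03], [-82.01, 121.73], [-58.28, 71.71], [-173.87, 95.51], [-174.79, -0.11], [-173.66, 173.66]. Speed limits (degrees/s): [136.94, 136.94, 172.46, 180, 180, 180].

## Interface

Orientations are given as [roll, pitch, yaw] about the fixed x, y, z axes, in that order (R = Rz(yaw) Ry(pitch) Rx(roll)).
In Python, from plant import ctrl gives the robot as it stands.
- The arm moves only by the tool send_rows, never from a script. Its argument "deltas" is a list of rows, each a list of 2 entries, a list of its own where there are three numbers: the shift along the tool's x, y, z each as a share of 800 mm, from -1 to 1, then the turn about the tool's z as a share of 90 degrees, from -1 to 1. A call has exactly 5 rows; each row is the pose to reach, as a shift and turn from the pose commanded when the call began, along the tool's axes at that moment; what a row does not reach only later rows make up. A row lasts 1/12 s, in which the tool goes at most 41.7 mm and 7.16 degrees, less where a joint would pass 70% of its speed; a pose out of reach is approached as far as the arm can. A call with a number of a shift or a turn outside -1 to 1 is refused whole. A call with a gripper value outside its range is refused whole. "gripper" is the opening, from 0 (shut) to 1 (fully open), set as the call begins (left out, the last holds). The fingers move at their own pace and stop on an object; the grip force is fixed at half the most. Time passes only in rows, so rows that repeat a pose let the fingers close, or fill a call up. It gives the time, the measured TCP pose, the force, the opening and the grip force at its end, in the units of the state.
- ctrl.get_obs(): the state, without advancing time (a new reading comes with each control period).
- ctrl.snapshot(name): name is "scene" or "side" or "wrist"; returns a dict with "color" (420x560x3 uint8, red, green, blue), "vertical_fov" (degrees; the focal length in pixels is half the picture's height over the tangent of half this angle, whatever the lens; pixels are square), "cx", "cy" (the principal point, pixels), "rvec" (rotation vector, rad) and "tvec" (3), from world to camera coordinates, as OpenCV has them. Camera axes: x right, y down, z forward; pixel columns grow to the right and rows downward; lengths in m; the calibration is good to about 2 mm. A picture is of the moment at which its call begins. There is no depth.
- ctrl.close_job(): hands the job in; it is judged then, once.
Trained networks look in a picture, given as the dict that the camera call returned (one of the last four; its "shot" number tells which), for a name from the list of things; names that differ only in an ending like _2 or _b are one class to them, and where a whole thing is asked for, a point or a joint stands for the part that bears it (a point fixed in the world has none). Each returns a list of dicts, best first, with "conf" (0 to 1); they miss things now and then, are a little off and sometimes report something else, mostly with a low value. They report only what shows in the picture. A call takes as long as a camera call. They do not tell look-alikes from the thing itself.
- ctrl.boxes_of(picture, thing): "xy" ([column, row] as shares, 0 to 1, of the picture: columns of its width, rows of its height, amid what is visible of it).
- ctrl.cut_out(picture, thing): "pixels" (420x560 bool, what is visible of it) and "xy" ([column, row] as shares, 0 to 1, of the picture: columns of its width, rows of its height, amid what is visible of it).
The state is a dict: "clock": time; "joint_pos": joint angles; "qvel": joint speeds; "tau": joint torques, N m; "tool_pos": TCP position; "orientation": TCP orientation; "force": force on the tool from outside, world axes, zero at the start; "moment": the same for the moment, N m; "opening": finger opening in m; "gripper_force": force on a finger pad.
Only numpy, scipy, OpenCV 4.12 (cv2) and the standard library are available. Lean on these libraries where they do the work, as an engineer would, in place of code of your own. Each camera call takes 0.05 s, during which the arm holds its last target. There are 200 camera calls.

## Task

Load the two feed tubes for the press: put the two thick plain bushings into the wide tube and the two slim plain bushings into the narrow tube, in each tube the long one first so that it lies at the bottom, the short one standing end to end on top of it. Leave the flanged bush, the hexagon nut, the paint tin and the wrench where they are.

Things in the scene. Friction and masses are not known exactly. Their poses are not given: they have to be found in the camera images.
- thick_long_center (a point): round steel bushing standing on end, straight-sided without a flange, hole in its top; the longer of the two thick ones: 34 mm diameter, 52 mm long. This point is its centre, half-way up; z is its axis, up.
- thick_short_center (a point): round steel bushing standing on end, straight-sided without a flange, hole in its top; the shorter of the two thick ones: 34 mm diameter, 32 mm long. This point is its centre, half-way up; z is its axis, up.
- slim_long_center (a point): round steel bushing standing on end, straight-sided without a flange, hole in its top; the longer of the two slim ones: 22 mm diameter, 52 mm long. This point is its centre, half-way up; z is its axis, up.
- slim_short_center (a point): round steel bushing standing on end, straight-sided without a flange, hole in its top; the shorter of the two slim ones: 22 mm diameter, 32 mm long. This point is its centre, half-way up; z is its axis, up.
- wide_tube: fixed upright aluminium feed tube on a blue square foot 100 x 100 x 8 mm; the wider of the two: bore 41 mm, mouth 62 mm across. Origin at the centre of the foot's underside on the bench, z up along the bore. The bore's floor is 8 mm up; the bore runs straight from there to 84 mm and then flares as a funnel to the rim, the top, at 110 mm, outer diameter about 72 mm.
- narrow_tube: fixed upright aluminium feed tube on a blue square foot 100 x 100 x 8 mm; the narrower of the two: bore 29 mm, mouth 50 mm across. Origin at the centre of the foot's underside on the bench, z up along the bore. The bore's floor is 8 mm up; the bore runs straight from there to 84 mm and then flares as a funnel to the rim, the top, at 110 mm, outer diameter about 60 mm.
- flanged_bush: loose steel bush that must stay: a 50 mm flange 6 mm thick at the bottom, a 28 mm neck, 34 mm high in all. Origin at the centre of its underside.
- hex_nut: loose dark steel hexagon nut lying flat that must stay: 36 mm across flats, 19 mm high. Origin at the centre of its underside.
- paint_tin: closed paint tin standing at the far side of the bench, must stay: 80 mm diameter, 85 mm high. Origin at the centre of its underside.
- wrench: wrench 200 mm long lying on the far side of the bench, must stay. Origin near its middle, on the bench; x along its length.
There are look-alikes about, which are no part of the job. Leave any purple or red look-alike of the part that bears slim_long_center alone.

How it is judged:
By the outcome, as a careful person would: the job done as asked, in the order asked, and still so for the second after the job is handed in, with the robot touching nothing.
It also fails if it takes over 99 s, if anything falls off the work surface, if the arm or the gripper's body presses on something with over 40 N, if the wrist force passes 120 N, or if a joint passes its speed limit or range.

## Working session

There is one attempt and no reset: what is moved stays moved. The work goes in short steps, Python scripts to look and compute and a tool call to move; the robot and the scene stay as the last step left them, time stands still between calls to the robot, and variables do not carry over. Pictures are saved under pics/ and viewed, at most 14 in all, crops included, and the job is handed in when it is done.

Besides the shell and the picture viewer there is one more tool, called after "Call:" by a JSON object that holds its "op" and its "data", one argument or row to a line. send_rows: Moves the arm, as the interface text tells. Shift numbers are shares of 800 mm and turn numbers shares of 90 degrees, none past 1 either way. Its arguments: {"type":"object","properties":{"deltas":{"type":"array","items":{"type":"array"}},"gripper":{"type":"number"}},"required":["deltas"]}

```bash
mkdir -p pics; ls; cat > h.py <<'E'
import numpy as np, cv2
from plant import ctrl
def K(s):
    f=210/np.tan(np.radians(s["vertical_fov"])/2); return np.array([[f,0,s["cx"]],[0,f,s["cy"]],[0,0,1.]])
def RT(s): return cv2.Rodrigues(np.array(s["rvec"],float))[0],np.array(s["tvec"],float).ravel()
def ray(s,px,z):
    R,t=RT(s); d=R.T@np.linalg.inv(K(s))@np.array([px[0],px[1],1.]); c=-R.T@t
    return c+d*(z-c[2])/d[2]
def proj(s,P):
    return cv2.projectPoints(np.array([P],float),np.array(s["rvec"],float),np.array(s["tvec"],float),K(s),None)[0].ravel()
def save(s,n): cv2.imwrite("pics/"+n+".png",s["color"][:,:,::-1])
H=dict(thick_long_center=.026,thick_short_center=.016,slim_long_center=.026,slim_short_center=.016,wide_tube=.055,narrow_tube=.055,flanged_bush=.015,hex_nut=.01)
E
python3 - <<'E'
from h import *
o=ctrl.get_obs(); print(o["clock"],o["tool_pos"],o["orientation"],o["opening"])
for n in("scene","side","wrist"):
    s=ctrl.snapshot(n); save(s,n+"0"); R,t=RT(s); print(n,"cam",(-R.T@t).round(3),s["vertical_fov"])
    for k,z in H.items():
        for d in ctrl.boxes_of(s,k)[:5]:
            p=np.array(d["xy"])*[560,420]; print(k,round(d["conf"],2),p.round(),ray(s,p,z).round(3))
E
```

```text
pics
0.0 [0.26758384 0.6192925  0.2912121 ] [ 1.79905296e+02 -7.88050548e-03 -2.33751313e+01] 0.08793933804537933
scene cam [1.431 0.039 0.632] 46.26836420845321
thick_long_center 0.55 [237. 179.] [ 0.447 -0.08   0.026]
thick_long_center 0.44 [302. 242.] [0.672 0.071 0.026]
thick_long_center 0.21 [118. 191.] [ 0.517 -0.34   0.026]
thick_short_center 0.59 [311. 213.] [0.559 0.092 0.016]
slim_long_center 0.86 [213. 268.] [ 0.758 -0.091  0.026]
slim_long_center 0.84 [232. 226.] [ 0.629 -0.073  0.026]
slim_long_center 0.63 [269. 243.] [0.679 0.007 0.026]
slim_long_center 0.44 [265. 221.] [ 0.607 -0.004  0.026]
slim_short_center 0.61 [301. 240.] [0.655 0.071 0.016]
wide_tube 0.98 [120. 192.] [ 0.564 -0.317  0.055]
wide_tube 0.6 [391. 197.] [0.543 0.262 0.055]
narrow_tube 0.75 [391. 197.] [0.543 0.262 0.055]
flanged_bush 0.59 [241. 209.] [ 0.553 -0.062  0.015]
flanged_bush 0.44 [297. 190.] [0.465 0.061 0.015]
hex_nut 0.72 [297. 189.] [0.453 0.062 0.01 ]
side cam [ 0.469 -0.772  0.838] 46.48924783842106
thick_long_center 0.94 [205. 254.] [ 0.461 -0.083  0.026]
thick_long_center 0.72 [285. 238.] [ 0.64  -0.072  0.026]
thick_long_center 0.23 [207. 152.] [0.504 0.263 0.026]
slim_long_center 0.66 [273. 216.] [ 0.628 -0.     0.026]
slim_long_center 0.62 [339. 237.] [ 0.76  -0.094  0.026]
slim_long_center 0.49 [280. 238.] [ 0.631 -0.071  0.026]
slim_long_center 0.44 [296. 216.] [ 0.679 -0.012  0.026]
slim_short_center 0.4 [280. 195.] [0.66  0.075 0.016]
wide_tube 0.6 [254. 354.] [ 0.524 -0.352  0.055]
narrow_tube 0.87 [206. 150.] [0.501 0.236 0.055]
flanged_bush 0.57 [249. 245.] [ 0.561 -0.069  0.015]
hex_nut 0.79 [198. 209.] [0.46  0.071 0.01 ]
wrist cam [0.332 0.592 0.385] 71.87681145242611
```

```bash
python3 - <<'E'
import cv2
for n,(y0,y1,x0,x1) in dict(scene=(140,300,80,430),side=(110,390,150,400)).items():
    c=cv2.imread(f"pics/{n}0.png")[y0:y1,x0:x1]
    f=min(800/c.shape[1],600/c.shape[0]); cv2.imwrite(f"pics/{n}0c.png",cv2.resize(c,None,fx=f,fy=f,interpolation=cv2.INTER_CUBIC)); print(n,f)
E
```

```text
scene 2.2857142857142856
side 2.142857142857143
```

View pics/scene0c.png

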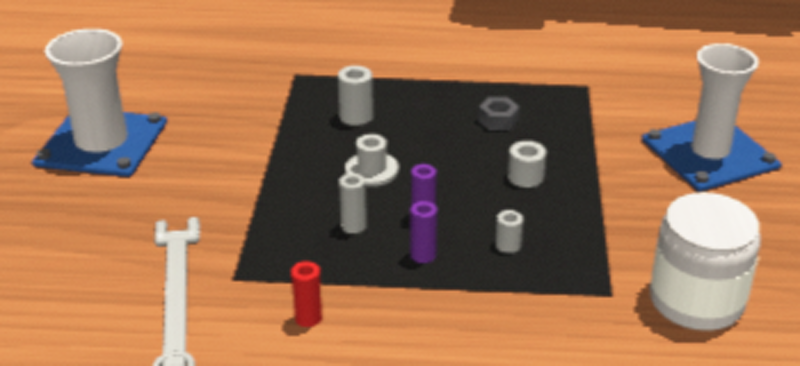

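View pics/side0c.png

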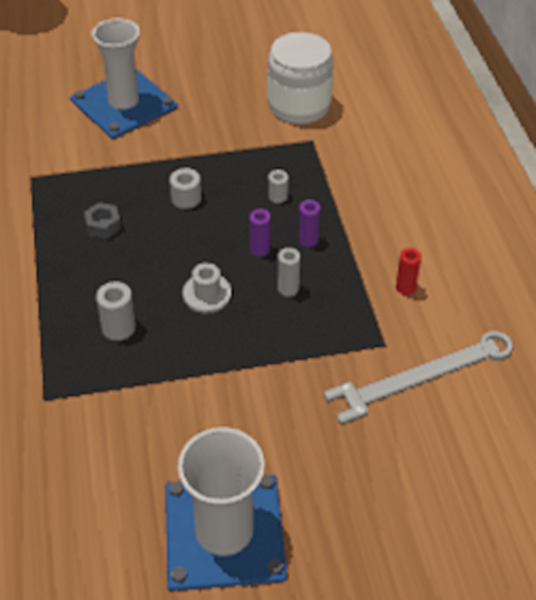

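The scene crop shows the wide tube at the left and the narrow one at the right. On the mat are thick long (355,95), thick short (527,163), slim long (351,205) and slim short (510,231). The purple and red bushings are decoys. The side view agrees. Next I triangulate the rims and tops from both views.

```bash
python3 - <<'E'
from h import *
a=ctrl.snapshot("scene");b=ctrl.snapshot("side")
P=dict(wide=((85,50),(222,465),.11),narrow=((727,61),(116,34),.11),TL=((355,75),(115,294),.052),TS=((527,151),(186,176),.032),SL=((351,181),(289,257),.052),SS=((510,217),(278,177),.032))
for k,(p,q,z) in P.items():
    p=np.array([80,140])+np.array(p)/2.2857; q=np.array([150,110])+np.array(q)/2.14286
    M=[K(s)@np.column_stack(RT(s)) for s in(a,b)]
    X=cv2.triangulatePoints(M[0],M[1],p,q).ravel(); X=X[:3]/X[3]
    print(k,X.round(3),z,ray(a,p,z)[:2].round(3),ray(b,q,z)[:2].round(3))
E
```

```text
wide [ 0.527 -0.327  0.106] 0.11 [ 0.533 -0.324] [ 0.528 -0.331]
narrow [0.503 0.274 0.106] 0.11 [0.507 0.273] [0.503 0.264]
TL [ 0.461 -0.084  0.05 ] 0.052 [ 0.462 -0.082] [ 0.462 -0.088]
TS [0.557 0.089 0.032] 0.032 [0.556 0.09 ] [0.557 0.088]
SL [ 0.64  -0.068  0.049] 0.052 [ 0.642 -0.066] [ 0.64  -0.073]
SS [0.658 0.072 0.03 ] 0.032 [0.658 0.073] [0.658 0.066]
```

Call:
{"op": "send_rows", "data": {
  "deltas": [
    [[0,0,0],-0.08],
    [[0,0,0],-0.16],
    [[0,0,0],-0.26],
    [[0,0,0],-0.26],
    [[0,0,0],-0.26]
  ],
  "gripper": 0.65
}}

```text
clock: 1.87
tool_pos: [0.2677, 0.6196, 0.2921]
orientation: [180.0, 0.0, 0.1]
force: [0.4, -0.1, 0.4]
opening: 0.0606
gripper_force: 0.0
```

Call:
{"op": "send_rows", "data": {
  "deltas": [
    [[0.024,0.044,0],0],
    [[0.048,0.088,0],0],
    [[0.072,0.132,0],0],
    [[0.096,0.176,0],0],
    [[0.12,0.22,0],0]
  ]
}}

```text
clock: 2.28
tool_pos: [0.3643, 0.442, 0.2923]
orientation: [-180.0, -0.0, -0.1]
force: [1.2, 0.3, 0.2]
opening: 0.0571
gripper_force: 0.0
```

Call:
{"op": "send_rows", "data": {
  "deltas": [
    [[0.024,0.044,0],0],
    [[0.048,0.088,0],0],
    [[0.072,0.132,0],0],
    [[0.096,0.176,0],0],
    [[0.12,0.22,0],0]
  ]
}}

```text
clock: 2.7
tool_pos: [0.4604, 0.2659, 0.2926]
orientation: [-180.0, -0.0, -0.1]
force: [0.4, 0.8, -0.1]
opening: 0.0571
gripper_force: 0.0
```

```bash
cat >> h.py <<'E'
def look(names,name):
    s=ctrl.snapshot("wrist"); save(s,name); o=ctrl.get_obs(); print(o["tool_pos"].round(4) if hasattr(o["tool_pos"],"round") else o["tool_pos"],o["clock"])
    R,t=RT(s); print("cam",(-R.T@t).round(3),"axis",R[2].round(2))
    for k in names:
        for d in ctrl.boxes_of(s,k)[:4]:
            p=np.array(d["xy"])*[560,420]; print(k,round(d["conf"],2),p.round(),ray(s,p,H[k]).round(4))
    return s
E
python3 -c "
from h import *
look(['narrow_tube','thick_short_center'],'w1')"
```

```text
[0.4622 0.2611 0.2925] 2.75
cam [0.53  0.266 0.385] axis [-0.26  0.   -0.97]
narrow_tube 0.8 [273. 156.] [0.5084 0.2746 0.055 ]
thick_short_center 0.97 [430. 114.] [0.5558 0.0853 0.016 ]
```

View pics/w1.png

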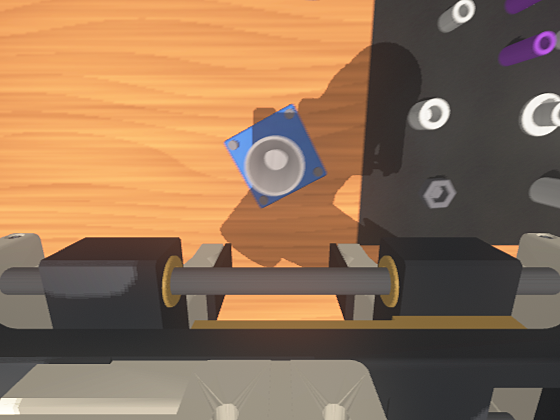

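The wrist view shows the narrow tube's rim centred at about (275,166) with foot corners (291,104), (225,142), (261,207) and (326,175). Thick short is at (433,114). I fix the tube from the rim and foot, then go on over the thick long bushing.

```bash
cat >> h.py <<'E'
def top(s,px,z): print(px,z,ray(s,px,z).round(4))
E
python3 -c "
from h import *
s=ctrl.snapshot('wrist')
top(s,(275,166),.11);top(s,(275.5,157),.008);top(s,(434,114),.032);top(s,(276,160),.008)
# rim circle reprojection check
g=cv2.cvtColor(s['color'],cv2.COLOR_RGB2HSV); m=((g[:,:,1]<50)&(g[:,:,2]>60)).astype(np.uint8); m[:120]=0;m[205:]=0;m[:,:235]=0;m[:,315:]=0
n,l,st,c=cv2.connectedComponentsWithStats(m); i=1+st[1:,4].argmax(); cn=max(cv2.findContours((l==i).astype(np.uint8),0,1)[0],key=cv2.contourArea)
e=cv2.fitEllipse(cv2.convexHull(cn)); print(e); top(s,e[0],.11)
"
```

```text
(275, 166) 0.11 [0.5033 0.2702 0.11  ]
(275.5, 157) 0.008 [0.5046 0.2712 0.008 ]
(434, 114) 0.032 [0.5543 0.0872 0.032 ]
(276, 160) 0.008 [0.5008 0.2706 0.008 ]
((271.50433349609375, 166.7543487548828), (59.01127624511719, 59.8471794128418), 161.32180786132812)
(271.50433349609375, 166.7543487548828) 0.11 [0.5026 0.2735 0.11  ]
```

Call:
{"op": "send_rows", "data": {
  "deltas": [
    [[0,0.05,0],0],
    [[0,0.1,0],0],
    [[0,0.15,0],0],
    [[0,0.2,0],0],
    [[0,0.25,0],0]
  ]
}}

```text
clock: 3.32
tool_pos: [0.4596, 0.0674, 0.2924]
orientation: [-180.0, -0.0, 0.1]
force: [0.9, -0.6, -0.8]
opening: 0.057
gripper_force: 0.0
```

Call:
{"op": "send_rows", "data": {
  "deltas": [
    [[0,0.04,0],0],
    [[0,0.08,0],0],
    [[0,0.12,0.03],0],
    [[0,0.16,0.05],0],
    [[0,0.185,0.08],0]
  ]
}}

```text
clock: 3.73
tool_pos: [0.4608, -0.0812, 0.2288]
orientation: [-180.0, -0.2, 0.0]
force: [1.6, 1.2, 0.4]
opening: 0.0568
gripper_force: 0.0
```

```bash
python3 -c "
from h import *
s=look(['wide_tube','thick_long_center','slim_long_center','flanged_bush'],'w2')
"
```

```text
[ 0.4581 -0.0827  0.2234] 3.7833
cam [ 0.53  -0.081  0.322] axis [-0.26 -0.   -0.97]
wide_tube 0.87 [513. 139.] [ 0.5284 -0.2888  0.055 ]
thick_long_center 0.69 [279. 208.] [ 0.4576 -0.0797  0.026 ]
slim_long_center 0.81 [263.  17.] [ 0.6342 -0.0659  0.026 ]
slim_long_center 0.72 [196.  29.] [ 0.6248 -0.0051  0.026 ]
flanged_bush 0.62 [258. 111.] [ 0.5553 -0.0587  0.015 ]
flanged_bush 0.3 [268.  19.] [ 0.6361 -0.0693  0.015 ]
```

View pics/w2.png

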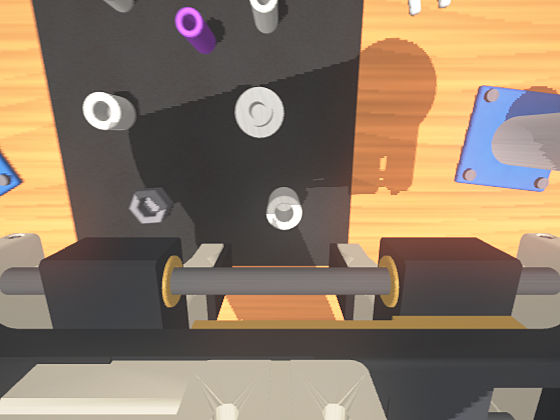

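Thick long is just ahead of the fingers, its top centred near (285,213). The flanged bush is at (259,111).

```bash
python3 -c "
from h import *
s=ctrl.snapshot('wrist'); top(s,(285,212),.052);top(s,(102,110),.032);top(s,(265,11),.052)
print(proj(s,[.461,-.084,.052]),ctrl.get_obs()['tool_pos'])"
```

```text
(285, 212) 0.052 [ 0.46   -0.0839  0.052 ]
(102, 110) 0.032 [0.5541 0.089  0.032 ]
(265, 11) 0.052 [ 0.6285 -0.0667  0.052 ]
[285.0901994  211.00561707] [ 0.46104138 -0.07910973  0.22903678]
```

Call:
{"op": "send_rows", "data": {
  "deltas": [
    [[0,0.005,0.03],0],
    [[0,0.005,0.07],0],
    [[0,0.005,0.11],0],
    [[0,0.005,0.145],0],
    [[0,0.005,0.158],0]
  ]
}}

```text
clock: 4.45
tool_pos: [0.4594, -0.0831, 0.0995]
orientation: [180.0, 0.1, 0.1]
force: [-0.7, -1.2, -0.2]
opening: 0.0566
gripper_force: 0.0
```

Call:
{"op": "send_rows", "data": {
  "deltas": [
    [[0,0,0],0],
    [[0,0,0],0],
    [[0,0,0],0],
    [[0,0,0],0],
    [[0,0,0],0]
  ],
  "gripper": 0
}}

```text
clock: 4.87
tool_pos: [0.4613, -0.0839, 0.1032]
orientation: [-180.0, -0.2, 0.1]
force: [0.5, 0.2, 3.4]
opening: 0.0332
gripper_force: 30.0
```

Call:
{"op": "send_rows", "data": {
  "deltas": [
    [[0,0,0],0],
    [[0,0,0],0],
    [[0,0,0],0],
    [[0,0,-0.02],0],
    [[0,0,-0.04],0]
  ]
}}

```text
clock: 5.28
tool_pos: [0.4592, -0.0844, 0.1338]
orientation: [180.0, 0.1, 0.0]
force: [0.4, 0.1, -2.3]
opening: 0.0331
gripper_force: 30.0
```

Call:
{"op": "send_rows", "data": {
  "deltas": [
    [[0,0,-0.04],0],
    [[0,0,-0.08],0],
    [[0,0.02,-0.12],0],
    [[0,0.06,-0.15],0],
    [[0,0.1,-0.17],0]
  ]
}}

```text
clock: 5.7
tool_pos: [0.4606, -0.1647, 0.2733]
orientation: [-180.0, -0.3, 0.2]
force: [1.8, 0.1, -2.9]
opening: 0.0332
gripper_force: 30.0
```

Call:
{"op": "send_rows", "data": {
  "deltas": [
    [[0,0.04,0],0],
    [[0,0.08,0],0],
    [[0,0.12,0],0],
    [[0,0.16,0],0],
    [[0,0.2,0],0]
  ]
}}

```text
clock: 6.12
tool_pos: [0.4595, -0.3257, 0.2699]
orientation: [-180.0, -0.0, 0.0]
force: [0.3, 0.6, -3.0]
opening: 0.0332
gripper_force: 30.0
```

```bash
python3 -c "
from h import *
s=look(['wide_tube'],'w3')
g=cv2.cvtColor(s['color'],cv2.COLOR_RGB2HSV); print(proj(s,[.529,-.328,.11]))
"
```

```text
[ 0.4598 -0.3299  0.2695] 6.1667
cam [ 0.529 -0.325  0.363] axis [-0.26  0.   -0.97]
wide_tube 0.89 [284. 136.] [ 0.5291 -0.3291  0.055 ]
[283.2547473 136.1990761]
```

View pics/w3.png

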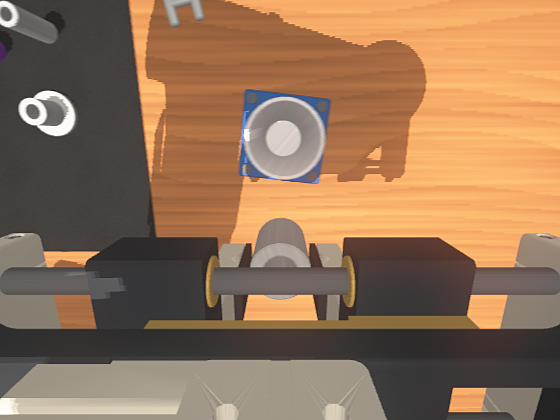

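The wide tube's rim is centred at about (284.5,138.5) and its foot at (284,137), so it stands at (0.527,-0.329). The bushing hangs straight in the fingers.

Call:
{"op": "send_rows", "data": {
  "deltas": [
    [[0.03,0.003,0],0],
    [[0.06,0.006,0],0],
    [[0.084,0.006,0],0],
    [[0.084,0.006,0],0],
    [[0.084,0.006,0.03],0]
  ]
}}

```text
clock: 6.63
tool_pos: [0.53, -0.3296, 0.2495]
orientation: [179.8, -0.4, 0.1]
force: [1.0, -0.4, -2.3]
opening: 0.0333
gripper_force: 30.0
```

Call:
{"op": "send_rows", "data": {
  "deltas": [
    [[0,0,0.02],0],
    [[0,0,0.04],0],
    [[0,0,0.06],0],
    [[0,0,0.075],0],
    [[0,0,0.084],0]
  ]
}}

```text
clock: 7.05
tool_pos: [0.5262, -0.3283, 0.1769]
orientation: [-179.9, 0.1, 0.0]
force: [0.3, 0.4, -2.3]
opening: 0.0333
gripper_force: 30.0
```

Call:
{"op": "send_rows", "data": {
  "deltas": [
    [[0,0,0],0],
    [[0,0,0],0],
    [[0,0,0],0],
    [[0,0,0],0],
    [[0,0,0],0]
  ],
  "gripper": 0.65
}}

```text
clock: 7.47
tool_pos: [0.528, -0.3292, 0.1797]
orientation: [180.0, -0.1, 0.0]
force: [0.7, -0.9, 0.5]
opening: 0.0556
gripper_force: 0.0
```

Call:
{"op": "send_rows", "data": {
  "deltas": [
    [[0,0,-0.03],0],
    [[0,0,-0.06],0],
    [[0,-0.01,-0.09],0],
    [[-0.03,-0.01,-0.115],0],
    [[-0.06,-0.01,-0.115],0]
  ]
}}

```text
clock: 7.88
tool_pos: [0.4813, -0.3217, 0.2754]
orientation: [179.8, -0.4, 0.1]
force: [0.3, -0.6, 0.7]
opening: 0.057
gripper_force: 0.0
```

```bash
python3 -c "
from h import *
s=look([],'w4'); p=proj(s,[.527,-.329,.06]).astype(int); print(p)
cv2.imwrite('pics/w4c.png',cv2.resize(s['color'][:230,150:420,::-1],None,fx=2,fy=2))
"
```

```text
[ 0.4763 -0.3209  0.2737] 7.9333
cam [ 0.551 -0.321  0.369] axis [-0.25 -0.   -0.97]
[286 161]
```

View pics/w4c.png

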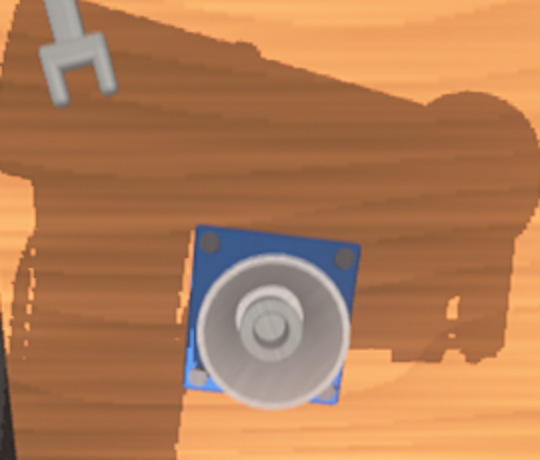

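The thick long bushing is seated upright in the wide tube; its ring shows at (272,327) in the crop. Now the thick short one.

Call:
{"op": "send_rows", "data": {
  "deltas": [
    [[0.01,-0.048,0],0],
    [[0.02,-0.096,0],0],
    [[0.03,-0.144,0],0],
    [[0.04,-0.192,0],0],
    [[0.05,-0.24,0],0]
  ]
}}

```text
clock: 8.35
tool_pos: [0.5194, -0.1274, 0.2712]
orientation: [-180.0, -0.1, -0.0]
force: [0.2, 0.3, -1.3]
opening: 0.0569
gripper_force: 0.0
```

Call:
{"op": "send_rows", "data": {
  "deltas": [
    [[0.009,-0.048,0],0],
    [[0.018,-0.096,0],0],
    [[0.027,-0.144,0],0],
    [[0.036,-0.192,0.01],0],
    [[0.045,-0.24,0.02],0]
  ]
}}

```text
clock: 8.77
tool_pos: [0.5555, 0.0651, 0.2555]
orientation: [-179.9, -0.1, 0.0]
force: [1.1, 0.0, -1.1]
opening: 0.0566
gripper_force: 0.0
```

Call:
{"op": "send_rows", "data": {
  "deltas": [
    [[0,-0.02,0.03],0],
    [[0,-0.031,0.06],0],
    [[0,-0.031,0.09],0],
    [[0,-0.031,0.12],0],
    [[0,-0.031,0.12],0]
  ]
}}

```text
clock: 9.18
tool_pos: [0.5528, 0.0873, 0.1544]
orientation: [179.9, 0.4, 0.0]
force: [-0.5, -0.2, -0.8]
opening: 0.0572
gripper_force: 0.0
```

```bash
python3 -c "
from h import *
s=look(['thick_short_center'],'w5'); print(proj(s,[.5555,.088,.032]))
"
```

```text
[0.554  0.0874 0.1569] 9.2333
cam [0.623 0.088 0.247] axis [-0.27 -0.   -0.96]
thick_short_center 0.84 [276. 225.] [0.5499 0.0907 0.016 ]
[279.14126347 224.18317397]
```

View pics/w5.png

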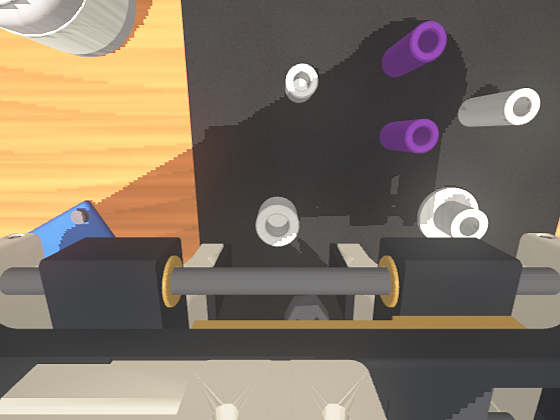

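The thick short top is at (278,225), where I predicted it. Descend and grip.

Call:
{"op": "send_rows", "data": {
  "deltas": [
    [[0,0,0.03],0],
    [[0,0,0.06],0],
    [[0,0,0.085],0],
    [[0,0,0.096],0],
    [[0,0,0.096],0]
  ]
}}

```text
clock: 9.7
tool_pos: [0.5552, 0.0875, 0.0815]
orientation: [180.0, 0.1, 0.0]
force: [0.2, -0.3, -0.0]
opening: 0.0567
gripper_force: 0.0
```

Call:
{"op": "send_rows", "data": {
  "deltas": [
    [[0,0,0],0],
    [[0,0,0],0],
    [[0,0,0],0],
    [[0,0,0],0],
    [[0,0,0],0]
  ],
  "gripper": 0
}}

```text
clock: 10.12
tool_pos: [0.556, 0.0882, 0.083]
orientation: [-179.9, -0.1, 0.1]
force: [-1.3, 2.1, 6.9]
opening: 0.0331
gripper_force: 30.0
```

Call:
{"op": "send_rows", "data": {
  "deltas": [
    [[0,0,0],0],
    [[0,0,0],0],
    [[0,0,-0.02],0],
    [[0,0,-0.06],0],
    [[0,0,-0.1],0]
  ]
}}

```text
clock: 10.53
tool_pos: [0.5541, 0.0873, 0.1616]
orientation: [179.9, 0.2, 0.0]
force: [1.1, 1.0, -1.2]
opening: 0.0332
gripper_force: 30.0
```

```bash
python3 -c "
from h import *
s=cv2.imread('pics/w5.png'); 
import json
q=look(['slim_short_center','slim_long_center'],'w6')
"
```

```text
[0.5576 0.0884 0.1691] 10.5833
cam [0.624 0.088 0.254] axis [-0.26 -0.   -0.96]
slim_short_center 0.86 [299.  86.] [0.6601 0.0731 0.016 ]
slim_long_center 0.85 [408. 141.] [ 0.62   -0.0104  0.026 ]
slim_long_center 0.77 [493. 114.] [ 0.6393 -0.0719  0.026 ]
slim_long_center 0.75 [410.  54.] [ 0.6797 -0.0052  0.026 ]
```

Call:
{"op": "send_rows", "data": {
  "deltas": [
    [[0,0,-0.045],0],
    [[0,0.03,-0.08],0],
    [[0,0.07,-0.1],0],
    [[0,0.115,-0.11],0],
    [[0,0.16,-0.11],0]
  ]
}}

```text
clock: 11.1
tool_pos: [0.5555, -0.041, 0.2512]
orientation: [-180.0, -0.1, 0.1]
force: [0.6, -0.0, -2.4]
opening: 0.0332
gripper_force: 30.0
```

Call:
{"op": "send_rows", "data": {
  "deltas": [
    [[-0.007,0.045,0],0],
    [[-0.014,0.09,0],0],
    [[-0.021,0.135,0],0],
    [[-0.028,0.18,0],0],
    [[-0.035,0.225,0],0]
  ]
}}

```text
clock: 11.52
tool_pos: [0.5261, -0.2216, 0.2484]
orientation: [-180.0, 0.1, 0.0]
force: [1.0, 0.3, -1.3]
opening: 0.0331
gripper_force: 30.0
```

Call:
{"op": "send_rows", "data": {
  "deltas": [
    [[0,0.045,0],0],
    [[0,0.09,0],0],
    [[0,0.125,0],0],
    [[0,0.136,0],0],
    [[0,0.136,0],0]
  ]
}}

```text
clock: 11.93
tool_pos: [0.5264, -0.3309, 0.2477]
orientation: [-179.9, 0.2, -0.2]
force: [0.0, 0.8, -1.3]
opening: 0.0331
gripper_force: 30.0
```

Call:
{"op": "send_rows", "data": {
  "deltas": [
    [[0,0,0.02],0],
    [[0,0,0.05],0],
    [[0,0,0.075],0],
    [[0,0,0.089],0],
    [[0,0,0.089],0]
  ]
}}

```text
clock: 12.35
tool_pos: [0.5263, -0.3277, 0.1756]
orientation: [-179.9, 0.3, 0.1]
force: [-0.4, 0.2, -1.0]
opening: 0.0336
gripper_force: 30.0
```

Call:
{"op": "send_rows", "data": {
  "deltas": [
    [[0,0,0],0],
    [[0,0,0],0],
    [[0,0,0],0],
    [[0,0,0],0],
    [[0,0,0],0]
  ],
  "gripper": 0.6
}}

```text
clock: 12.77
tool_pos: [0.5279, -0.3291, 0.1796]
orientation: [180.0, -0.1, 0.0]
force: [-0.3, 0.3, 0.1]
opening: 0.0519
gripper_force: 0.0
```

Call:
{"op": "send_rows", "data": {
  "deltas": [
    [[0,0,-0.03],0],
    [[0,0,-0.06],0],
    [[0,-0.01,-0.09],0],
    [[-0.03,-0.01,-0.115],0],
    [[-0.06,-0.01,-0.115],0]
  ]
}}

```text
clock: 13.18
tool_pos: [0.4813, -0.3217, 0.2753]
orientation: [179.8, -0.4, 0.1]
force: [0.3, -0.2, -0.1]
opening: 0.0524
gripper_force: 0.0
```

```bash
python3 -c "
from h import *
s=look([],'w7')
cv2.imwrite('pics/w7c.png',cv2.resize(s['color'][:230,150:420,::-1],None,fx=2,fy=2))
"
```

```text
[ 0.4762 -0.3209  0.2736] 13.2333
cam [ 0.55  -0.321  0.369] axis [-0.25 -0.   -0.97]
```

View pics/w7c.png

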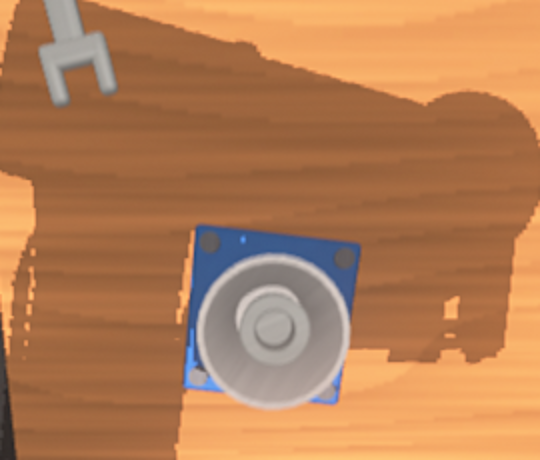

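The thick short bushing is down level in the wide tube; its ring is larger now, about 36 px, as expected for a top at 92 mm. Now the slim long one.

Call:
{"op": "send_rows", "data": {
  "deltas": [
    [[0.026,-0.042,0],0],
    [[0.052,-0.084,0],0],
    [[0.078,-0.126,0],0],
    [[0.104,-0.168,0],0],
    [[0.13,-0.21,0],0]
  ],
  "gripper": 0.5
}}

```text
clock: 13.65
tool_pos: [0.584, -0.1515, 0.2712]
orientation: [-180.0, -0.1, 0.0]
force: [1.0, 0.2, -0.0]
opening: 0.0439
gripper_force: 0.0
```

Call:
{"op": "send_rows", "data": {
  "deltas": [
    [[0.026,-0.04,0],0],
    [[0.052,-0.08,0.02],0],
    [[0.065,-0.1035,0.05],0],
    [[0.065,-0.1035,0.08],0],
    [[0.065,-0.1035,0.09],0]
  ]
}}

```text
clock: 14.07
tool_pos: [0.6341, -0.0687, 0.1948]
orientation: [-180.0, 0.3, 0.1]
force: [-1.6, -0.3, -0.3]
opening: 0.0435
gripper_force: 0.0
```

```bash
python3 -c "
from h import *
s=look(['slim_long_center'],'w8'); print(proj(s,[.637,-.07,.052]))
"
```

```text
[ 0.6336 -0.0697  0.1947] 14.1167
cam [ 0.704 -0.068  0.287] axis [-0.26 -0.   -0.96]
slim_long_center 0.9 [311.  55.] [ 0.7664 -0.0936  0.026 ]
slim_long_center 0.84 [203. 168.] [6.753e-01 4.000e-04 2.600e-02]
slim_long_center 0.81 [214. 226.] [ 0.6207 -0.0064  0.026 ]
slim_long_center 0.7 [277. 209.] [ 0.6374 -0.0651  0.026 ]
[281.95433023 216.99398716]
```

View pics/w8.png

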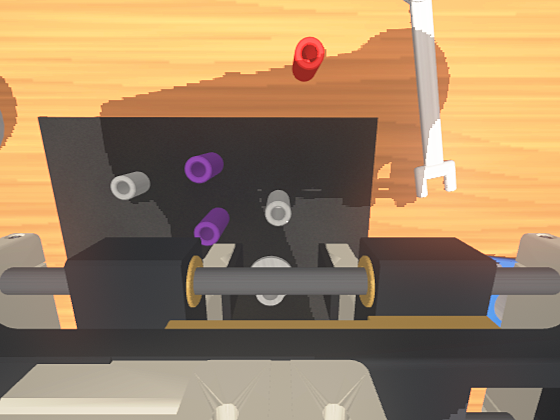

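The slim long top is at (277,215), so it stands at about (0.639,-0.066). A purple decoy at (209,232) is only 57 mm off along the closing line, so I turn the fingers 36° away before descending.

Call:
{"op": "send_rows", "data": {
  "deltas": [
    [[0.005,-0.005,0],0.075],
    [[0.005,-0.005,0],0.15],
    [[0.005,-0.005,0],0.225],
    [[0.005,-0.005,0],0.3],
    [[0.005,-0.005,0],0.375]
  ]
}}

```text
clock: 14.58
tool_pos: [0.6398, -0.0673, 0.201]
orientation: [-179.9, -0.1, -34.1]
force: [-0.3, 0.1, 0.8]
opening: 0.0442
gripper_force: 0.0
```

Call:
{"op": "send_rows", "data": {
  "deltas": [
    [[0,0,0],0.025],
    [[0,0,0.03],0.025],
    [[0,0,0.07],0.025],
    [[0,0,0.105],0.025],
    [[0,0,0.121],0.025]
  ]
}}

```text
clock: 15.0
tool_pos: [0.6383, -0.0674, 0.1006]
orientation: [180.0, 0.1, -36.1]
force: [-1.0, 0.2, -0.4]
opening: 0.0441
gripper_force: 0.0
```

Call:
{"op": "send_rows", "data": {
  "deltas": [
    [[0,0,0],0],
    [[0,0,0],0],
    [[0,0,0],0],
    [[0,0,0],0],
    [[0,0,0],0]
  ],
  "gripper": 0
}}

```text
clock: 15.42
tool_pos: [0.6405, -0.0663, 0.104]
orientation: [-179.9, -0.2, -36.0]
force: [-0.9, -2.4, 5.7]
opening: 0.0211
gripper_force: 30.0
```

Call:
{"op": "send_rows", "data": {
  "deltas": [
    [[0,0,0],0],
    [[0,0,0],0],
    [[0,0,-0.02],0],
    [[0,0,-0.05],0],
    [[0,0,-0.09],0]
  ]
}}

```text
clock: 15.83
tool_pos: [0.638, -0.0662, 0.1729]
orientation: [179.9, 0.2, -36.0]
force: [0.9, -0.5, -1.2]
opening: 0.0211
gripper_force: 30.0
```

Call:
{"op": "send_rows", "data": {
  "deltas": [
    [[0,0,-0.03],-0.079],
    [[0,0,-0.06],-0.158],
    [[0,0,-0.09],-0.237],
    [[0,0,-0.11],-0.316],
    [[0,0,-0.12],-0.395]
  ]
}}

```text
clock: 16.25
tool_pos: [0.6401, -0.0661, 0.2736]
orientation: [-180.0, -0.3, -0.0]
force: [0.6, 0.6, -0.7]
opening: 0.021
gripper_force: 30.0
```

Call:
{"op": "send_rows", "data": {
  "deltas": [
    [[0,0,0],-0.005],
    [[-0.02,-0.04,0],-0.005],
    [[-0.04,-0.08,0],-0.005],
    [[-0.06,-0.12,0],-0.005],
    [[-0.08,-0.16,0],-0.005]
  ]
}}

```text
clock: 16.67
tool_pos: [0.5749, 0.0632, 0.2689]
orientation: [180.0, 0.1, -0.3]
force: [-0.2, 1.4, -0.6]
opening: 0.0212
gripper_force: 30.0
```

Call:
{"op": "send_rows", "data": {
  "deltas": [
    [[-0.024,-0.042,0],0],
    [[-0.048,-0.084,0],0],
    [[-0.072,-0.126,0],0],
    [[-0.096,-0.168,0],0],
    [[-0.12,-0.21,0],0]
  ]
}}

```text
clock: 17.08
tool_pos: [0.4785, 0.2314, 0.2693]
orientation: [180.0, 0.0, -0.2]
force: [0.6, -0.6, -1.5]
opening: 0.0211
gripper_force: 30.0
```

Call:
{"op": "send_rows", "data": {
  "deltas": [
    [[-0.02,-0.04,0],0],
    [[-0.024,-0.044,0],0],
    [[-0.024,-0.044,0],0],
    [[-0.024,-0.044,0],0],
    [[-0.024,-0.044,0],0]
  ]
}}

```text
clock: 17.5
tool_pos: [0.461, 0.2647, 0.2694]
orientation: [180.0, 0.0, -0.1]
force: [0.7, 0.1, -1.0]
opening: 0.0211
gripper_force: 30.0
```

```bash
python3 -c "
from h import *
s=look(['narrow_tube'],'w9'); print(proj(s,[.503,.271,.11]))
for p,z in (((280,150),.11),((280,140),.11),((290,140),.11)): top(s,p,z)
"
```

```text
[0.4612 0.2645 0.2695] 17.55
cam [0.531 0.265 0.362] axis [-0.26 -0.   -0.97]
narrow_tube 0.61 [274. 158.] [0.5085 0.2708 0.055 ]
[272.89159047 168.99184747]
(280, 150) 0.11 [0.5191 0.2648 0.11  ]
(280, 140) 0.11 [0.5273 0.2648 0.11  ]
(290, 140) 0.11 [0.5273 0.2564 0.11  ]
```

View pics/w9.png

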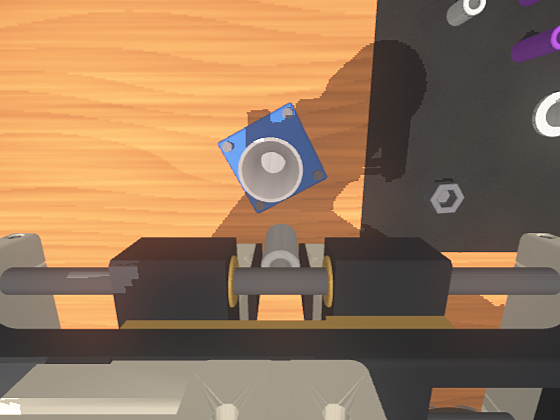

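The narrow tube's rim is centred at (271,170), so it stands at (0.502,0.272). The bushing is held straight.

Call:
{"op": "send_rows", "data": {
  "deltas": [
    [[0.03,-0.005,0],0],
    [[0.0525,-0.0085,0],0],
    [[0.0525,-0.0085,0],0],
    [[0.0525,-0.0085,0.01],0],
    [[0.0525,-0.0085,0.03],0]
  ]
}}

```text
clock: 18.02
tool_pos: [0.5038, 0.2718, 0.2465]
orientation: [-179.9, -0.1, -0.1]
force: [0.5, 1.5, -2.2]
opening: 0.0212
gripper_force: 30.0
```

Call:
{"op": "send_rows", "data": {
  "deltas": [
    [[0,0,0.02],0],
    [[0,0,0.04],0],
    [[0,0,0.06],0],
    [[0,0,0.075],0],
    [[0,0,0.084],0]
  ]
}}

```text
clock: 18.43
tool_pos: [0.5019, 0.2709, 0.1765]
orientation: [179.9, 0.1, -0.1]
force: [-0.2, -1.1, -1.7]
opening: 0.0212
gripper_force: 30.0
```

Call:
{"op": "send_rows", "data": {
  "deltas": [
    [[0,0,0],0],
    [[0,0,0],0],
    [[0,0,0],0],
    [[0,0,0],0],
    [[0,0,0],0]
  ]
}}

```text
clock: 18.85
tool_pos: [0.5032, 0.2725, 0.1794]
orientation: [-179.9, -0.1, 0.0]
force: [-0.1, 0.3, -1.3]
opening: 0.0211
gripper_force: 30.0
```

Free of contact, so I release and look.

Call:
{"op": "send_rows", "data": {
  "deltas": [
    [[0,0,0],0],
    [[0,0,0],0],
    [[0,0,0],0],
    [[0,0,0],0],
    [[0,0,0],0]
  ],
  "gripper": 0.5
}}

```text
clock: 19.27
tool_pos: [0.503, 0.2723, 0.1787]
orientation: [-180.0, -0.0, 0.0]
force: [0.2, 0.4, 0.3]
opening: 0.0431
gripper_force: 0.0
```

Call:
{"op": "send_rows", "data": {
  "deltas": [
    [[0,0,-0.03],0],
    [[0,0,-0.06],0],
    [[0,0,-0.09],0],
    [[-0.03,0,-0.114],0],
    [[-0.06,0,-0.114],0]
  ]
}}

```text
clock: 19.68
tool_pos: [0.4564, 0.2733, 0.2736]
orientation: [-179.8, -0.3, -0.0]
force: [0.2, 1.6, 0.5]
opening: 0.0435
gripper_force: 0.0
```

```bash
python3 -c "
from h import *
s=look(['slim_short_center'],'w10')
cv2.imwrite('pics/w10c.png',cv2.resize(s['color'][70:230,190:360,::-1],None,fx=3,fy=3))
"
```

```text
[0.452  0.272  0.2719] 19.7333
cam [0.526 0.273 0.367] axis [-0.25  0.   -0.97]
slim_short_center 0.7 [470.  10.] [0.6559 0.074  0.016 ]
```

View pics/w10c.png

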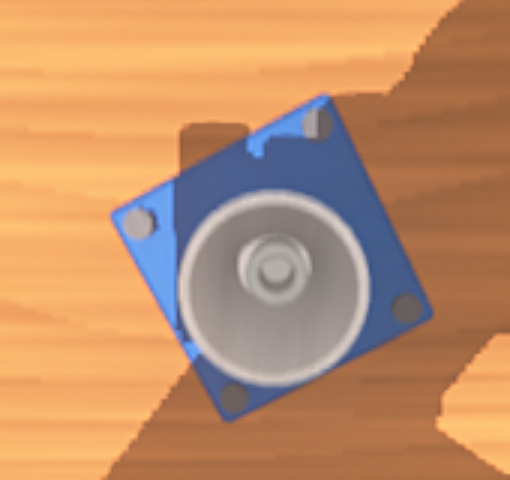

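The slim long bushing is seated upright in the narrow tube (ring at (275,270) in the crop). Now the slim short one.

Call:
{"op": "send_rows", "data": {
  "deltas": [
    [[0.035,0.035,0],0],
    [[0.07,0.07,0],0],
    [[0.105,0.105,0],0],
    [[0.14,0.14,0],0],
    [[0.175,0.175,0],0]
  ]
}}

```text
clock: 20.2
tool_pos: [0.5963, 0.1309, 0.2696]
orientation: [180.0, 0.0, 0.1]
force: [0.6, 1.4, 0.8]
opening: 0.0438
gripper_force: 0.0
```

Call:
{"op": "send_rows", "data": {
  "deltas": [
    [[0.035,0.035,0],0],
    [[0.07,0.065,0.02],0],
    [[0.08,0.075,0.06],0],
    [[0.08,0.075,0.1],0],
    [[0.08,0.075,0.12],0]
  ]
}}

```text
clock: 20.62
tool_pos: [0.6581, 0.0704, 0.1686]
orientation: [179.9, 0.3, -0.1]
force: [-2.4, -0.2, -1.3]
opening: 0.0437
gripper_force: 0.0
```

```bash
python3 -c "
from h import *
s=look(['slim_short_center'],'w11'); print(proj(s,[.658,.072,.032]))
cv2.imwrite('pics/w11c.png',cv2.resize(s['color'][130:260,180:400,::-1],None,fx=3,fy=3))
"
```

```text
[0.6567 0.0706 0.1664] 20.6667
cam [0.728 0.071 0.261] axis [-0.26 -0.   -0.96]
[278.17111609 222.33033271]
```

View pics/w11c.png

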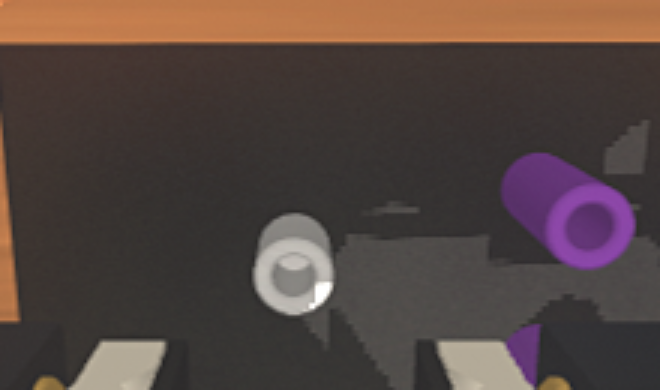

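The slim short top is at image (277.7,221.7), as predicted. Descend, grip, lift and carry.

Call:
{"op": "send_rows", "data": {
  "deltas": [
    [[0,0,0.03],0],
    [[0,0,0.07],0],
    [[0,0,0.1],0],
    [[0,0,0.115],0],
    [[0,0,0.115],0]
  ]
}}

```text
clock: 21.13
tool_pos: [0.6582, 0.0723, 0.0799]
orientation: [179.9, 0.2, 0.1]
force: [0.3, -0.1, 0.1]
opening: 0.044
gripper_force: 0.0
```

Call:
{"op": "send_rows", "data": {
  "deltas": [
    [[0,0,0],0],
    [[0,0,0],0],
    [[0,0,0],0],
    [[0,0,0],0],
    [[0,0,0],0]
  ],
  "gripper": 0
}}

```text
clock: 21.55
tool_pos: [0.6599, 0.0726, 0.0835]
orientation: [-180.0, -0.2, 0.1]
force: [-0.1, 1.3, 4.8]
opening: 0.0209
gripper_force: 30.0
```

Call:
{"op": "send_rows", "data": {
  "deltas": [
    [[0,0,0],0],
    [[0,0,-0.02],0],
    [[0,0,-0.06],0],
    [[0,0,-0.1],0],
    [[0,0,-0.14],0]
  ]
}}

```text
clock: 21.97
tool_pos: [0.6586, 0.0722, 0.1949]
orientation: [180.0, 0.1, 0.0]
force: [0.4, -0.1, -1.1]
opening: 0.021
gripper_force: 30.0
```

Call:
{"op": "send_rows", "data": {
  "deltas": [
    [[0,0,-0.04],0],
    [[-0.02,-0.025,-0.07],0],
    [[-0.05,-0.065,-0.07],0],
    [[-0.08,-0.105,-0.07],0],
    [[-0.11,-0.145,-0.07],0]
  ]
}}

```text
clock: 22.38
tool_pos: [0.5699, 0.189, 0.2506]
orientation: [-179.9, -0.1, -0.0]
force: [0.6, 1.3, -0.9]
opening: 0.0211
gripper_force: 30.0
```

Call:
{"op": "send_rows", "data": {
  "deltas": [
    [[-0.03,-0.04,0],0],
    [[-0.06,-0.08,0],0],
    [[-0.085,-0.105,0],0],
    [[-0.085,-0.105,0],0],
    [[-0.085,-0.105,0],0]
  ]
}}

```text
clock: 22.8
tool_pos: [0.5018, 0.2734, 0.2503]
orientation: [-180.0, -0.0, 0.2]
force: [-0.3, 0.2, -0.5]
opening: 0.0209
gripper_force: 30.0
```

Call:
{"op": "send_rows", "data": {
  "deltas": [
    [[0,0,0.02],0],
    [[0,0,0.05],0],
    [[0,0,0.075],0],
    [[0,0,0.089],0],
    [[0,0,0.089],0]
  ]
}}

```text
clock: 23.22
tool_pos: [0.5028, 0.2709, 0.1764]
orientation: [179.9, 0.1, -0.0]
force: [-0.2, -0.6, -0.7]
opening: 0.021
gripper_force: 30.0
```

Call:
{"op": "send_rows", "data": {
  "deltas": [
    [[0,0,0],0],
    [[0,0,0],0],
    [[0,0,0],0],
    [[0,0,0],0],
    [[0,0,0],0]
  ]
}}

```text
clock: 23.63
tool_pos: [0.5031, 0.2725, 0.1793]
orientation: [-179.9, -0.0, 0.0]
force: [0.2, 0.5, 0.1]
opening: 0.0209
gripper_force: 30.0
```

Call:
{"op": "send_rows", "data": {
  "deltas": [
    [[0,0,0],0],
    [[0,0,0],0],
    [[0,0,0],0],
    [[0,0,0],0],
    [[0,0,0],0]
  ],
  "gripper": 0.5
}}

```text
clock: 24.05
tool_pos: [0.5029, 0.2723, 0.1786]
orientation: [-180.0, -0.0, 0.0]
force: [-0.7, 0.5, -0.4]
opening: 0.0425
gripper_force: 0.0
```

Call:
{"op": "send_rows", "data": {
  "deltas": [
    [[0,0,-0.03],0],
    [[0,0,-0.06],0],
    [[0,0,-0.09],0],
    [[-0.03,0,-0.114],0],
    [[-0.06,0,-0.114],0]
  ]
}}

```text
clock: 24.47
tool_pos: [0.4564, 0.2733, 0.2735]
orientation: [-179.8, -0.3, -0.0]
force: [0.4, 1.2, -0.1]
opening: 0.0437
gripper_force: 0.0
```

```bash
python3 -c "
from h import *
s=look([],'w12'); q=ctrl.snapshot('scene')
a=cv2.resize(s['color'][70:230,190:360,::-1],(382,360)); b=cv2.resize(q['color'][110:330,60:460,::-1],(418,230)); c=np.zeros((360,800,3),np.uint8); c[:,:382]=a; c[:230,382:]=b
cv2.imwrite('pics/w12c.png',c)
"
```

```text
[0.452  0.272  0.2719] 24.5167
cam [0.526 0.273 0.367] axis [-0.25  0.   -0.97]
```

View pics/w12c.png

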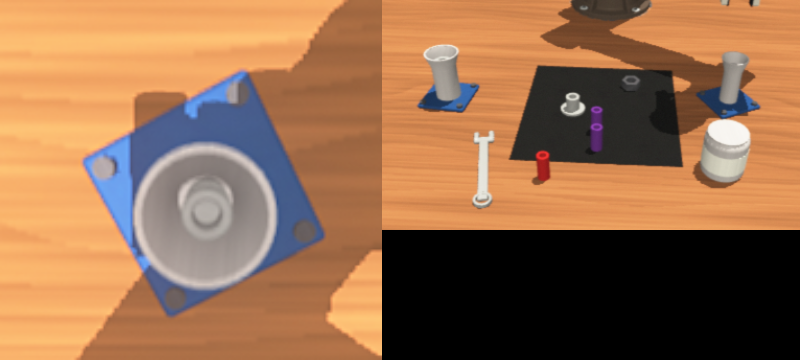

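The ring in the narrow tube, about 23 px at (207,212), matches a top at 92 mm, and everything else stands where it was. Handing in.

```bash
python3 -c "
from plant import ctrl
print(ctrl.close_job())"
```

```text
the job is handed in; nothing more can be done
None
```

I loaded both feed tubes, long bushing at the bottom and short one on top in each, left everything else in place, and handed the job in at about 25 s; no verdict came back.

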